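# Slide the catch tray home under the bench block

### The job

On the metalworker's bench, slide the narrow steel catch tray into the bay under the dark steel bench block, its pull plate staying outside, until it is fully home against the stop at the back, and let go. Leave the wide tray where it is.

Things in the scene. Friction and masses are not known exactly. Their poses are not given: they have to be found in the camera images.
- catch_tray: Narrow catch tray: loose empty pan of bare steel, 100 mm long (x), 70 wide (y), 24 high, 0.15 to 0.4 kg, flat on the bench to the right (-y) of the bench block. Origin: centre of its underside. An upright pull plate on its -x end (the end away from the block), x = -50 to -84 mm, y = 0, 10 mm thick (y), 80 mm high, is gripped across its thickness. Slides on the bench; droops if lifted by the plate.
- wide_tray: Wide tray, to be left alone: like the catch tray (same steel, length, height and pull plate) but 110 mm wide (y), too wide for the bay, with brass blanks in it. Loose. Origin: centre of its underside, x away from its pull plate. Lies beside the catch tray, either nearer to or farther from the robot, their centres about 0.17 m apart.
- bench_block: Bench block: fixed dark steel, 118 mm deep (x), 110 wide (y), top 50 mm above the bench, a bar on top rising to 62. Origin: centre of its underside. The bay under it opens to its -x, towards the trays (the robot's right, give or take 12 degrees). With the catch tray home, its origin is at x = -7 mm, y about 0 here, x axes parallel, the pull plate outside the mouth.
- bay_mouth (a point): Middle of the bay's mouth at bench level, axes as the block's (x inwards; block x = -59 mm). The bay is 82 mm wide (y), 36 high, has no floor but the bench, and ends at a rigid stop 102 mm in. From the mouth's sides two fixed guide cheeks, 22 mm high, 4 thick, flare 38 mm outwards (-x) to about 124 mm apart, and steer the tray in.
There are look-alikes about, which are no part of the job. What is shaped like the catch_tray but orange is not meant. What is shaped like the bench_block but pink is not meant.

How it is judged:
By the outcome, as a careful person would: the job done as asked, in the order asked, and still so for the second after the job is handed in, with the robot touching nothing.
It also fails if it takes over 38 s, if anything falls off the work surface, if the arm or the gripper's body presses on something with over 40 N, if the wrist force passes 120 N, or if a joint passes its speed limit or range.

### The arm

A 6-joint arm with a two-finger parallel gripper is mounted at the origin on the work surface. World frame = base frame: x ahead of the robot, y to its left, z up, the work surface at z = 0. Lengths are in mm, angles in rad, forces in N, time in s.
With the tool pointing down it reaches from about 275 to 825 mm from the base axis. Payload 4.9 kg.
Tool frame: the origin (TCP) lies at the very end of the fingers, on their centre line; the grasp point (between the pads) lies 19 mm behind it; z points along the fingers, y is the direction in which the jaws open and shut (so a half turn about z gives the same grasp; the last joint's range is limited). The gripper opens to 85 mm and grips with 20 to 120 N. Pads are 22 mm wide; open, the fingers measure 114 mm over their backs; the gripper's body (76 mm by 85 mm) begins 54 mm behind the grasp point. The pads swing forward as they close: fully open they stand 13 mm farther back than shut.
Start: joints at [1.093, 0.326, -0.193, 1.052, 0, 1.437], TCP at [185.382, 517.834, 210.481] pointing down, gripper open.
Joint ranges: [-2.65, 2.65], [-0.97, 1.79], [-1.3, 1.35], [-1.93, 2.1], [-1.47, 1.37], [-3.14, 3.14]. Speed limits (rad/s): [2.57, 2.57, 3.14, 3.14, 3.14, 3.14].

### API

Orientations are given as [roll, pitch, yaw] about the fixed x, y, z axes, in that order (R = Rz(yaw) Ry(pitch) Rx(roll)).
In Python, from bench import bot, solve_ik, imaging gives the robot as it stands. Calls block until the motion is done:
- bot.move_ptp(position, orientation): joint-space move of the TCP to a pose.
- bot.movel(position, rot=None, max_speed=150, threshold=None): straight line of the TCP; rot=None keeps the orientation; max_speed is the mean speed in mm/s. With threshold (N) it stops when the force on the tool has changed by that much, and returns True; else False.
- bot.move_j(angles): joint-space move.
- bot.grip(opening, effort=None): opening from 0.0 (shut) to 1.0 (fully open); effort is the grip in N (None keeps the last); returns when the fingers have stopped.
- bot.dwell(seconds).
- solve_ik(position, orientation): joint angles nearest the present ones, or None.
- bot.get_state(): the state.
- imaging.capture(name): name is "scene" or "top" or "wrist"; returns the picture (480x640x3 uint8, blue, green, red); there is no depth.
- imaging.camera_model(name): a dict with "K" (3x3 intrinsics, pixels), "position" and "rotation" of the camera in the world. Camera axes: x right, y up, looking along -z (the intrinsics and any distortion apply to the point x, -y, -z); pixel columns grow to the right and rows downward; lengths in mm; the calibration is good to about 2 mm. A picture is of the moment at which its call begins: read the wrist's pose just before it. camera_model takes no time and is no camera call; for the wrist camera it gives the pose at the moment of the call.
A pose or a line that the arm cannot do raises bot.IKError and nothing moves.
- bot.sign_off(): hands the job in, once; it reports no verdict.
The state is a dict: "t": time; "qpos": joint angles; "joint_velocities": joint speeds; "effort": joint torques, N m; "tcp_pos": TCP position; "orientation": TCP orientation; "contact_force": force on the tool from outside, world axes, zero at the start; "wrist_torque": the same for the moment, N m; "opening": opening from 0.0 (shut) to 1.0 (fully open).
Only numpy, scipy, OpenCV 4.12 (cv2) and the standard library are available. Lean on these libraries where they do the work, as an engineer would, in place of code of your own. Each camera call takes 0.05 s, during which the arm holds its last target.

## Working session

There is one attempt and no reset: what is moved stays moved. The work goes in short steps, each a Python script; the robot and the scene stay as the last script left them, time stands still between calls to the robot, and variables do not carry over. Pictures are saved under pics/ and viewed, and the job is handed in when it is done.

```bash
ls; mkdir -p pics
python3 - <<'E'
from bench import bot, imaging
import cv2, numpy as np
for n in ("scene","top"):
    im=imaging.capture(n); cv2.imwrite(f"pics/{n}0.png",im)
    m=imaging.camera_model(n); print(n,{k:(np.round(v,4).tolist() if not isinstance(v,(str,type(None))) else v) for k,v in m.items()})
print(bot.get_state())
E
```

```text
pics
scene {'K': [[440.3811, 0.0, 310.4353], [0.0, 440.3811, 237.6667], [0.0, 0.0, 1.0]], 'position': [941.0019, 366.4413, 833.9699], 'rotation': [0.6683, -0.0092, 2.3032]}
top {'K': [[561.9075, 0.0, 321.5708], [0.0, 561.9075, 232.8236], [0.0, 0.0, 1.0]], 'position': [344.2009, -34.3373, 1364.1734], 'rotation': [0.0948, 0.0065, -1.5534]}
{'t': 0.1, 'qpos': array([ 1.09280663e+00,  3.26819715e-01, -1.93476367e-01,  1.05200436e+00,
       -3.41679224e-05,  1.43660999e+00]), 'joint_velocities': array([ 0.00011402, -0.00160942,  0.00374045,  0.0008062 , -0.00097549,
       -0.00034129]), 'effort': array([ 1.18061256e-03, -4.44237649e+01,  2.63038516e+01,  7.85700482e-03,
       -6.60884893e-05,  1.23967396e-05]), 'tcp_pos': array([185.12726626, 517.32589601, 209.81026977]), 'orientation': array([-3.14009749e+00, -1.67365575e-04,  2.79778919e+00]), 'contact_force': array([ 0.59273867, -0.18810362, -0.16858675]), 'wrist_torque': array([-0.04315629, -0.00714987, -0.01183223]), 'opening': 0.9999237978386675}
```

View pics/scene0.png

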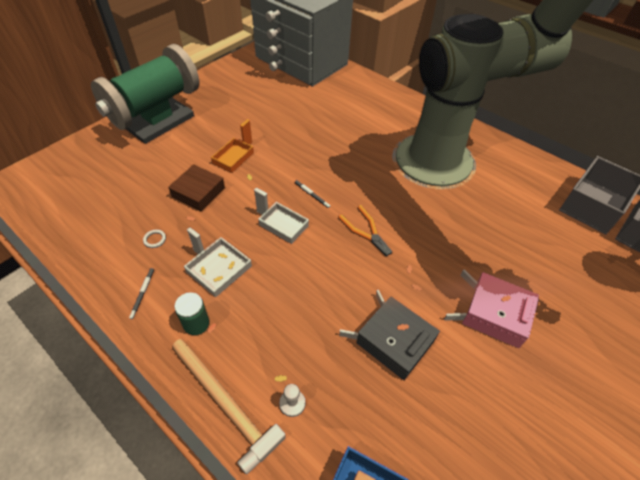

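View pics/top0.png

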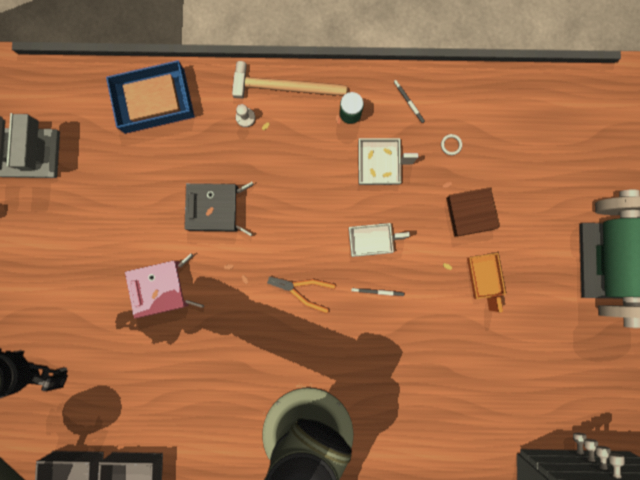

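The catch tray is the narrow steel pan at top (372,240). The wide tray with blanks is at (381,161), and the orange decoy is at (486,277). The dark block with its cheeks is at (211,207), and the pink decoy block is at (154,288). I'll measure from the masks and check in one enlarged crop.

```bash
cat > h.py <<'E'
import numpy as np, cv2
from scipy.spatial.transform import Rotation as R
def ray(m,uv):
    uv=np.atleast_2d(np.float64(uv)); K=np.array(m["K"])
    d=np.c_[(uv[:,0]-K[0,2])/K[0,0],-(uv[:,1]-K[1,2])/K[1,1],-np.ones(len(uv))]
    return np.array(m["position"]),R.from_euler("xyz",m["rotation"]).apply(d)
def plane(m,uv,z):
    p,d=ray(m,uv); return p+d*((z-p[2])/d[:,2])[:,None]
def proj(m,P):
    K=np.array(m["K"]); c=R.from_euler("xyz",m["rotation"]).inv().apply(np.atleast_2d(P)-m["position"])
    return np.c_[K[0,0]*c[:,0]/-c[:,2]+K[0,2],K[1,1]*-c[:,1]/-c[:,2]+K[1,2]]
E
python3 - <<'E'
from bench import imaging
from h import *
im=cv2.imread("pics/top0.png"); m=imaging.camera_model("top")
print("origin px",proj(m,[0,0,0]))
hsv=cv2.cvtColor(im,cv2.COLOR_BGR2HSV)
low=(hsv[...,1]<90).astype(np.uint8)
vis=im.copy()
for name,(x0,y0,x1,y1),z in (("catch",(340,215,418,264),24),("wide",(350,130,425,192),24),("block",(175,172,262,246),50)):
    k=np.zeros_like(low); k[y0:y1,x0:x1]=low[y0:y1,x0:x1]
    o=cv2.morphologyEx(k,cv2.MORPH_OPEN,np.ones((15,15)))
    for nm,mk in((name,k),(name+"_open",o)):
        c=max(cv2.findContours(mk,0,cv2.CHAIN_APPROX_NONE)[0],key=cv2.contourArea)
        P=plane(m,c[:,0,:],z)[:,:2].astype(np.float32)
        r=cv2.minAreaRect(P); print(nm,np.round(r[0],1),np.round(r[1],1),round(r[2],2))
        cv2.drawContours(vis,[c],-1,(0,0,255) if "open" in nm else (0,255,0),1)
cv2.imwrite("pics/crop1.png",cv2.resize(vis[120:280,170:430],None,fx=3,fy=3,interpolation=cv2.INTER_CUBIC)[:600])
E
```

```text
origin px [[308.23619127 432.51355277]]
catch [ 459.7 -161.9] [ 71.6 144.4] 6.34
catch_open [ 456.3 -142. ] [ 72.  100.6] 0.98
wide [ 649.2 -181.4] [113.4 145.5] 0.9
wide_open [ 645.2 -177.8] [41.9 65.7] 0.91
block [523.4 221.4] [126.2 157.4] 0.56
block_open [526.1 240.8] [109.7 118.1] 0.93
```

View pics/crop1.png

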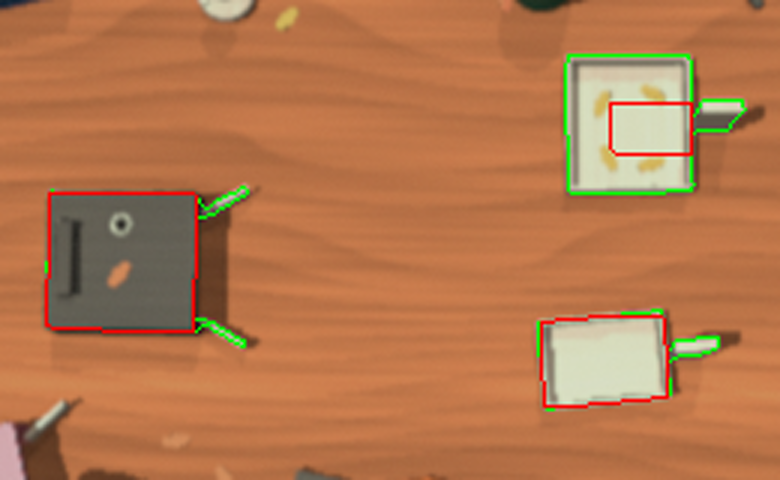

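Confirmed by size: the catch pan measures about 72 x 100 mm, the wide one about 113 mm across, and the dark block 110 x 118 mm. Next I'll fit the edge lines for yaw and locate the plate.

```bash
cat > meas.py <<'E'
from h import *
def meas(im,m):
    hsv=cv2.cvtColor(im,cv2.COLOR_BGR2HSV); low=(hsv[...,1]<90).astype(np.uint8); out={}
    # crop, long edges (rows) and ends (cols)
    for name,(x0,y0,x1,y1),z,L,W in (("catch",(340,215,418,264),24,100,70),("block",(175,172,262,246),50,118,110)):
        k=np.zeros_like(low); k[y0:y1,x0:x1]=low[y0:y1,x0:x1]
        o=cv2.morphologyEx(k,cv2.MORPH_OPEN,np.ones((15,15)))
        c=max(cv2.findContours(o,0,cv2.CHAIN_APPROX_NONE)[0],key=cv2.contourArea)
        c0=cv2.minAreaRect(plane(m,c[:,0,:],z)[:,:2].astype(np.float32))
        cf=max(cv2.findContours(k,0,cv2.CHAIN_APPROX_NONE)[0],key=cv2.contourArea)
        P=plane(m,cf[:,0,:],z)[:,:2]; q=P-c0[0]   # y ~ tray x, -x ~ tray y
        a=[]; mid=[]
        for s in(1,-1):
            e=P[(np.abs(q[:,0]*s-W/2)<7)&(np.abs(q[:,1])<L/2-10)].astype(np.float32)
            v=cv2.fitLine(e,cv2.DIST_HUBER,0,.01,.01).ravel()
            v=v if v[1]>0 else -v; a.append(np.degrees(np.arctan2(v[1],v[0])))
            mid.append(v[2:]+v[:2]*((c0[0][1]-v[3])/v[1]))
        e=P[(np.abs(q[:,1]-L/2)<7)&(np.abs(q[:,0])<W/2-10)].astype(np.float32)
        v=cv2.fitLine(e,cv2.DIST_HUBER,0,.01,.01).ravel(); v=v if v[0]<0 else -v
        a.append(np.degrees(np.arctan2(v[1],v[0]))-90)
        out[name]=(np.mean(mid,0),np.round(a,2),np.abs(mid[0]-mid[1])[0],v[3])
    return out
E
python3 - <<'E'
from bench import imaging
from meas import *
im=cv2.imread("pics/top0.png"); m=imaging.camera_model("top")
for k,v in meas(im,m).items(): print(k,v)
# plate top pixels in top view
hsv=cv2.cvtColor(im,cv2.COLOR_BGR2HSV)
k=((hsv[...,1]<90)&(hsv[...,2]>120)).astype(np.uint8); w=np.zeros_like(k); w[228:245,396:418]=k[228:245,396:418]
c=max(cv2.findContours(w,0,cv2.CHAIN_APPROX_NONE)[0],key=cv2.contourArea)
print("plate",cv2.minAreaRect(plane(m,c[:,0,:],80)[:,:2].astype(np.float32)))
# cheeks: tips at z=22
for uv in ((253,183),(252,235),(237,192.5),(237,227)): print("cheek",uv,plane(m,uv,22)[0][:2].round(1))
E
```

```text
catch (array([-429.73883, -141.9523 ], dtype=float32), array([  95.58,   95.62, -262.69], dtype=float32), np.float32(69.89215), np.float32(91.24453))
block (array([-58.21884, 240.75934], dtype=float32), array([  90.93,   89.07, -269.83], dtype=float32), np.float32(1060.948), np.float32(-298.91837))
plate ((465.3847961425781, -209.50111389160156), (11.513182640075684, 29.931076049804688), 0.9630008935928345)
cheek (253, 183) [590.  144.7]
cheek (252, 235) [463.6 143.5]
cheek (237, 192.5) [566.2 182.8]
cheek (237, 227) [482.3 180.1]
```

```bash
sed -i 's/v=v if v\[1\]>0 else -v;/v[:2]*=np.sign(v[1]);/; s/v=v if v\[0\]<0 else -v/v[:2]*=-np.sign(v[0])/; s/arctan2(v\[1\],v\[0\]))-90/arctan2(v[1],v[0]))-90/' meas.py
python3 - <<'E'
from bench import imaging,solve_ik
from meas import *
im=cv2.imread("pics/top0.png"); m=imaging.camera_model("top")
for k,v in meas(im,m).items(): print(k,v)
for yaw in (1.65,1.65-np.pi):
  for p in ((465,-210,150),(465,-210,35),(520,160,35),(520,160,150)): print(yaw,p,np.round(solve_ik(p,[np.pi,0,yaw]),2))
E
```

```text
catch (array([ 457.57047, -141.9523 ], dtype=float32), array([  95.58,   95.62, -262.69], dtype=float32), np.float32(69.69116), np.float32(-91.24453))
block (array([526.57666, 240.75935], dtype=float32), array([  90.93,   89.07, -269.83], dtype=float32), np.float32(108.64307), np.float32(298.91837))
1.65 (465, -210, 150) [-0.57  0.3  -0.39  0.88  0.    0.92]
1.65 (465, -210, 35) [-0.57  0.45 -0.52  0.6   0.    0.92]
1.65 (520, 160, 35) [ 0.16  0.5  -0.43  0.64  0.    1.65]
1.65 (520, 160, 150) [ 0.16  0.36 -0.3   0.91  0.    1.65]
-1.4915926535897932 (465, -210, 150) [-0.57  0.3  -0.39  0.88  0.   -2.22]
-1.4915926535897932 (465, -210, 35) [-0.57  0.45 -0.52  0.6   0.   -2.22]
-1.4915926535897932 (520, 160, 35) [ 0.16  0.5  -0.43  0.64  0.   -1.49]
-1.4915926535897932 (520, 160, 150) [ 0.16  0.36 -0.3   0.91  0.   -1.49]
```

Run:
```python
from bench import bot,imaging
from h import *
bot.move_ptp([500,180,300],[np.pi,0,1.63])
m=imaging.camera_model("wrist"); im=imaging.capture("wrist"); cv2.imwrite("pics/w1.png",im)
import pickle; pickle.dump(m,open("w1.pkl","wb"))
print(m, bot.get_state()["t"]); print(proj(m,[526,241,50]))
```

```text
{'K': array([[338.56530474,   0.        , 323.26471759],
       [  0.        , 338.56530474, 239.68319503],
       [  0.        ,   0.        ,   1.        ]]), 'position': array([494.70587493, 258.06714017, 462.42247339]), 'rotation': array([-3.07519949e-01,  7.25668905e-05,  6.11696431e-02])} 1.8667
[[348.92162932 149.03429016]]
```

View pics/w1.png

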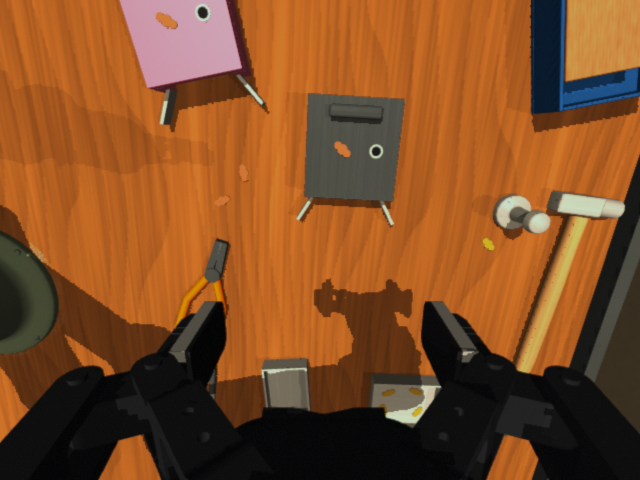

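The wrist view shows the dark block's top with corners at about (308,94), (404,99), (394,202) and (304,197), and its cheeks below at (300,218) and (391,222). I'll fit its edges.

Run:
```python
from h import *
import pickle
m=pickle.load(open("w1.pkl","rb")); im=cv2.imread("pics/w1.png")
hsv=cv2.cvtColor(im,cv2.COLOR_BGR2HSV)
k=(hsv[...,1]<110).astype(np.uint8); w=np.zeros_like(k); w[80:230,285:420]=k[80:230,285:420]
w=cv2.morphologyEx(w,cv2.MORPH_CLOSE,np.ones((9,9)))
w=cv2.morphologyEx(w,cv2.MORPH_OPEN,np.ones((15,15)))
c=max(cv2.findContours(w,0,cv2.CHAIN_APPROX_NONE)[0],key=cv2.contourArea)
P=plane(m,c[:,0,:],50)[:,:2]; r=cv2.minAreaRect(P.astype(np.float32)); print(r)
q=P-r[0]
for ax,s,h,o in((0,1,55,59),(0,-1,55,59),(1,1,59,55),(1,-1,59,55)):
    e=P[(abs(q[:,ax]*s-h)<6)&(abs(q[:,1-ax])<o-10)].astype(np.float32)
    v=cv2.fitLine(e,cv2.DIST_HUBER,0,.01,.01).ravel()
    a=np.degrees(np.arctan2(v[1],v[0]))%180 if ax==0 else (np.degrees(np.arctan2(v[1],v[0]))+90)%180
    t=(r[0][1-ax]-v[3-ax])/v[1-ax]; print(ax,s,len(e),round(a,2),(v[2:]+t*v[:2]).round(1))
# cheek pixels: bright
k=((hsv[...,2]>130)&(hsv[...,1]<90)).astype(np.uint8)
for x0,x1 in((292,318),(375,400)):
    w=np.zeros_like(k); w[197:230,x0:x1]=k[197:230,x0:x1]
    c=max(cv2.findContours(w,0,cv2.CHAIN_APPROX_NONE)[0],key=cv2.contourArea)[:,0,:]
    print("tip",c[c[:,1].argmax()],plane(m,c[c[:,1].argmax()],22)[0][:2].round(1),"base",c[c[:,1].argmin()],plane(m,c[c[:,1].argmin()],22)[0][:2].round(1))
```

```text
((529.7493286132812, 240.2421112060547), (108.71516418457031, 117.64517211914062), 0.5744028687477112)
0 1 85 90.38 [583.4 240.2]
0 -1 86 90.26 [476.1 240.2]
1 1 80 90.53 [529.7 298.4]
1 -1 73 90.59 [529.7 182.5]
tip [298 219] [467.7 145.4] base [307 201] [478.6 170.5]
tip [390 224] [591.5 146. ] base [382 205] [577.8 171.2]
```

Run:
```python
from bench import bot,imaging
from h import *
yt=np.radians(95.6); d=np.array([np.cos(yt),np.sin(yt)])
g=np.array([458.0,-142.0])-69*d
bot.move_ptp([*g,140],[np.pi,0,yt])
bot.movel([*g,33],max_speed=120)
bot.grip(0.0,effort=50)
s=bot.get_state(); print(s["t"],s["tcp_pos"],s["opening"],s["contact_force"])
cv2.imwrite("pics/s2.png",imaging.capture("scene")); cv2.imwrite("pics/t2.png",imaging.capture("top"))
```

```text
5.1417 [ 465.09784808 -210.87278496   33.25243775] 0.10536251978900567 [-0.30533067 -1.02350576  2.68112325]
```

View pics/s2.png

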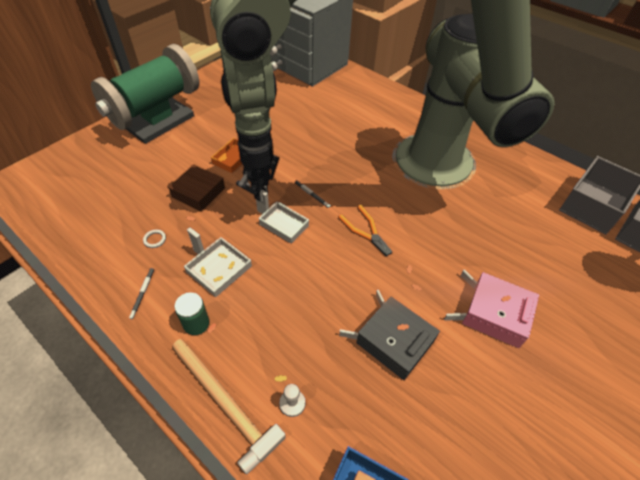

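The plate is gripped: opening 0.105 is about 9–10 mm, which matches the plate thickness, and the tray is flat at (283,222). Now I'll slide it to the front of the mouth.

Run:
```python
from bench import bot,imaging
from h import *
yb=np.radians(90.45)
z=bot.get_state()["tcp_pos"][2]
print(bot.movel([529.8,5,z],rot=[np.pi,0,yb],max_speed=90,threshold=25))
s=bot.get_state(); print(s["t"],s["tcp_pos"],s["opening"],s["contact_force"],s["orientation"])
cv2.imwrite("pics/t3.png",imaging.capture("top"))
m=imaging.camera_model("wrist"); im=imaging.capture("wrist"); cv2.imwrite("pics/w3.png",im)
t=cv2.imread("pics/t3.png")[100:290,170:430]; cv2.imwrite("pics/t3c.png",cv2.resize(t,None,fx=3,fy=3,interpolation=cv2.INTER_CUBIC))
```

```text
False
7.8917 [529.25755966   5.60909155  33.24341944] 0.10885941365979664 [-0.64259317 -2.94694516  4.80795741] [-3.14080965e+00 -3.08081972e-05  1.57906623e+00]
```

View pics/t3c.png

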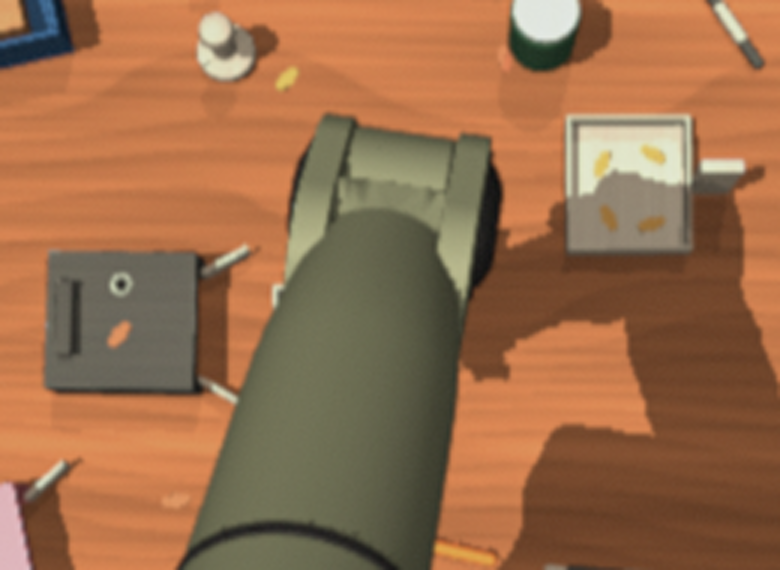

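View pics/w3.png

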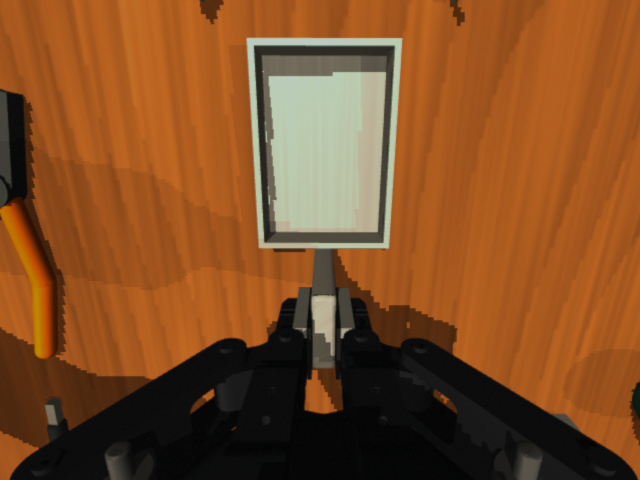

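The tray is held straight and flat, with its rim from (248,40) to (402,40). The cheek tips or their shadows are just coming in at (210,5) and (456,10). I'll advance to between the cheek tips and check the centring.

Run:
```python
from bench import bot,imaging
from h import *
z=bot.get_state()["tcp_pos"][2]
print(bot.movel([529.3,40,z],rot=[np.pi,0,np.radians(90.45)],max_speed=60,threshold=20))
s=bot.get_state(); print(s["t"],s["tcp_pos"],s["opening"],s["contact_force"])
m=imaging.camera_model("wrist"); im=imaging.capture("wrist"); cv2.imwrite("pics/w4.png",im)
import pickle; pickle.dump(m,open("w4.pkl","wb"))
```

```text
False
8.725 [529.12019836  41.56616096  33.23240161] 0.10706359369692246 [0.17239298 2.8095778  4.98591359]
```

View pics/w4.png

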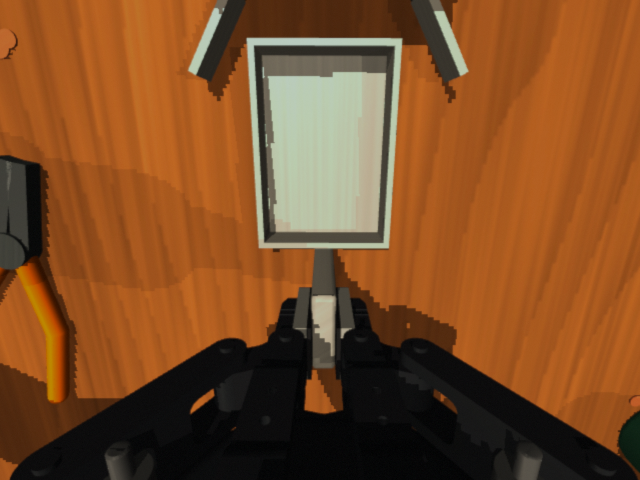

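The cheek tips are at (190,70) and (467,73), so their middle is at 328.5. The tray middle is about 324.5–325, roughly 1.8 mm off. I'll shift x by +1.8 mm and slide in.

Run:
```python
from bench import bot,imaging
from h import *
z=33.2
o=[np.pi,0,np.radians(90.45)]
def st(): s=bot.get_state(); print(round(s["t"],2),s["tcp_pos"].round(1),round(s["opening"],3),s["contact_force"].round(1),s["wrist_torque"].round(2),np.degrees(s["orientation"][2]).round(2))
print(bot.movel([530.9,70,z],rot=o,max_speed=60,threshold=20)); st()
print(bot.movel([530.3,145,z],rot=o,max_speed=60,threshold=20)); st()
print(bot.movel([530.1,178,z],rot=o,max_speed=25,threshold=14)); st()
im=imaging.capture("wrist"); cv2.imwrite("pics/w5.png",im); cv2.imwrite("pics/s5.png",imaging.capture("scene"))
```

```text
False
9.43 [530.9  70.7  33.3] 0.105 [-0.9 -0.9  4.9] [-0.1  -0.04  0.05] 90.47
False
10.82 [530.2 144.9  33.3] 0.107 [-0.2 -2.1  5.5] [-0.43 -0.07  0.05] 90.44
True
11.7 [530.2 163.4  33.3] 0.105 [ 0.3 -2.   3.6] [-0.05  0.02  0.01] 90.36
```

View pics/w5.png

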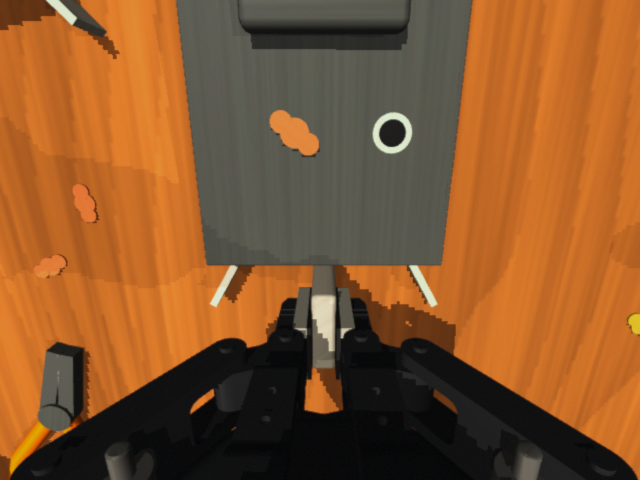

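View pics/s5.png

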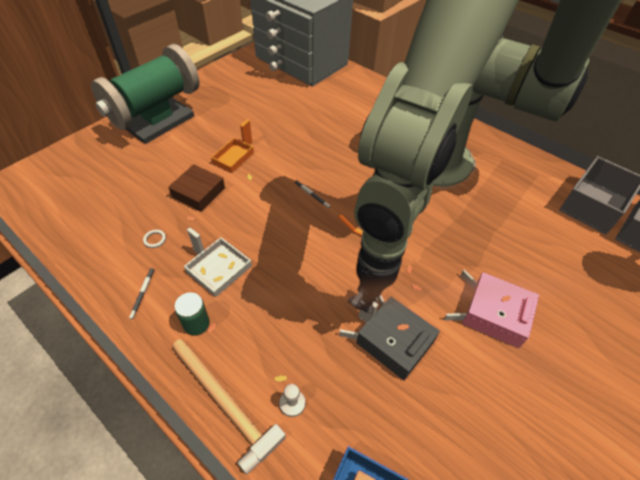

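Contact came at y = 163.4, and I'd predicted about 163.5, but the force relaxed afterwards. I'll press once more to confirm it's seated, then release and retreat backwards and up.

Run:
```python
from bench import bot,imaging
from h import *
o=[np.pi,0,np.radians(90.45)]
def st(): s=bot.get_state(); print(round(s["t"],2),s["tcp_pos"].round(2),round(s["opening"],3),s["contact_force"].round(1)); return s
p=st()["tcp_pos"]
print(bot.movel([p[0],p[1]+6,33.2],rot=o,max_speed=15,threshold=20)); p=st()["tcp_pos"]
bot.dwell(.2); p=st()["tcp_pos"]
bot.grip(0.45); st()
m=imaging.camera_model("wrist"); im=imaging.capture("wrist"); cv2.imwrite("pics/w6.png",im)
```

```text
11.8 [530.19 163.37  33.28] 0.106 [-0.8 -1.1  3. ]
False
12.38 [530.15 163.48  33.25] 0.108 [ -1.7 -18.8   7.4]
12.57 [530.16 163.47  33.26] 0.107 [ -0.5 -18.    8. ]
12.97 [529.87 169.87  32.89] 0.45 [0.  0.5 0.5]
```

View pics/w6.png

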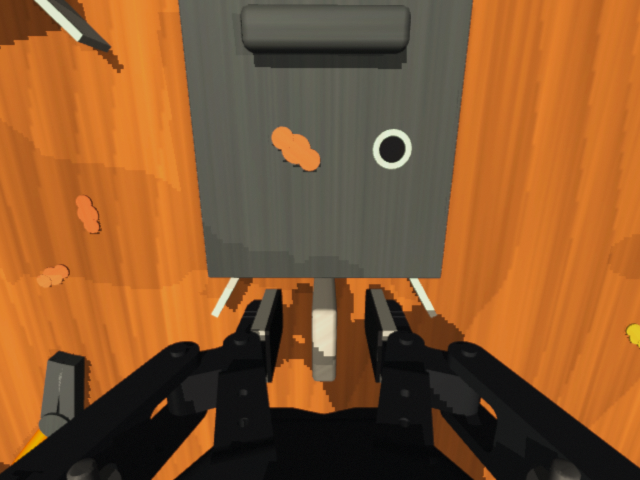

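It's a rigid stop: 18 N gave only 0.1 mm of movement. The plate stands free between the open jaws, from (323,280) to (323,380). I'll retreat straight up and check.

Run:
```python
from bench import bot,imaging
from h import *
p=bot.get_state()["tcp_pos"]
bot.movel([p[0],p[1]-3,p[2]+5],max_speed=60)
bot.movel([p[0],p[1]-3,160],max_speed=120)
bot.move_ptp([480,100,300],[np.pi,0,np.radians(90.45)])
m=imaging.camera_model("wrist"); im=imaging.capture("wrist"); cv2.imwrite("pics/w7.png",im)
s=bot.get_state(); print(s["t"],s["tcp_pos"],s["contact_force"])
# expected px: plate far end top (tray x=-84 -> block x=-91), near end -57
yb=np.radians(90.45); d=np.array([np.cos(yb),np.sin(yb)])
for bx in(-91,-57): print(bx,proj(m,[*(np.array([529.7,240.4])+bx*d),80]))
```

```text
15.175 [479.57008027 100.31787037 298.01964159] [ 1.25571386e+00 -3.44647841e-04 -3.38764664e-01]
-91 [[369.74764552 159.44163463]]
-57 [[371.07757608 126.84051292]]
```

View pics/w7.png

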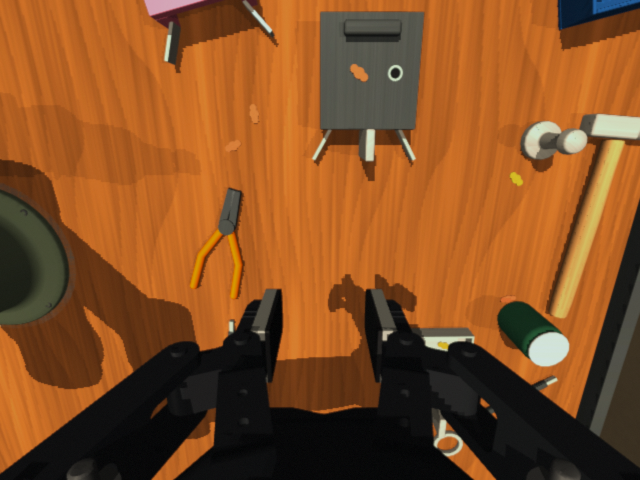

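The plate's outer end is at about (369,160), and the fully-home prediction is (369.7,159.4). The tray is home and the wide tray is undisturbed at (445,340), so I'm handing in.

```bash
python3 -c "
from bench import bot
bot.sign_off()"
```

```text
the job is handed in; nothing more can be done
```

I gripped the narrow steel catch tray by its pull plate and slid it along the bench between the guide cheeks into the dark block's bay. I pushed it up to the stop, let go, backed off and handed the job in at about 15 s.

- **Home against the stop:** contact came at y = 163.4 mm, against about 163.5 predicted. A second push of about 18 N moved it only 0.1 mm. After release, the plate's outer end was within about 1 px of its fully-home position, and the plate is outside the mouth.
- **Wide tray:** I did not touch it. It looked unmoved in the later pictures, though I did not re-measure it.
- **Disagreements:** the top and wrist cameras differed by about 3 mm on the block's x. I settled this with a closer look at the cheeks and a 1.8 mm correction. When the jaws opened, the arm sprang forward about 6 mm, and the force reading just afterwards was about 0.5 N.

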